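# Put the vial carousel in gear and bring the vial to the reader

## Task

Put the hand drive of the vial carousel in gear: ease the knob down while rocking it round until its teeth drop between those of the carousel and the knob is fully home, never forcing tooth against tooth. Then, turning only the knob, bring the vial round to stand squarely in front of the reader post, and let go with the knob still fully down. Do not push the carousel or the vial by hand, and leave the things round about where they are.

Things in the scene. Friction and masses are not known exactly. Their poses are not given: they have to be found in the camera images.
- housing: White round housing of the vial carousel, 200 mm in diameter, 40 mm high, fixed to the worktop, turned by up to 0.4 rad. Origin: centre of its underside, on the common vertical axis of carousel, spindle and knob. The black reader post (22x34 mm, top 98 mm above the worktop, 84 mm from the axis) is clamped on its left or far left rim, at a place that differs every time; its lens faces the axis.
- knob_top (a point): Point fixed to the housing on the spindle axis: centre of the knob's top face while the knob is up (out of gear), 152 mm above the worktop. The grip is a round black knurled cylinder without marks, 40 mm in diameter, 36 mm high, on a neck 26 mm in diameter and 40 mm long; it turns endlessly with the spindle and slides down 11 mm along it.
- teeth (a point): Point fixed to the housing on the axis, 58 mm above the worktop: level of the carousel's 6 tooth ends, on a ring that yields on a stiff spring (15 N a mm, 2.5 mm at most). 3 square-ended teeth point down from the knob. Both sets are hidden in the hub; how the knob's stand cannot be known. Turning it, a gap comes every 60 degrees and is about 9 degrees wide; between, teeth slide end over end with little drag.
- gear_knob (a joint): How far the knob has slid down, m: 0 up and out of gear, 0.011 fully home on its stop. It stays where it is left (3 N of friction, weighs 1.6 N). From 0.004 on the tooth ends meet unless they stand over gaps; they must not be pressed together with more than 25 N. In mesh the knob turns the carousel one to one, with up to 9 degrees of backlash.
- carousel: Aluminium disc, 132 mm in diameter, 8 mm thick, top 50 mm above the worktop, turning on the spindle axis; six wells on a circle of 47 mm radius, a dark hub ring (68 mm, top at 66 mm) in the middle. Stiff (0.15 N m): stays where it is left and does not follow the knob out of gear. Origin on its axis, 42 mm above the worktop; its x axis points at the vial's well.
- vial_mid (a point): Centre (half-way up) of the only vial on the carousel: capped vial, 22 mm in diameter, 47 mm high, its top 95 mm above the worktop, held fast in its well 47 mm from the axis. It starts 0.6 to 1.9 rad clockwise (from above) of the reading place.
- reading_place (a point): Point fixed to the reader post, 47 mm from the spindle axis on the line to the post, 71.5 mm above the worktop, where the centre of the vial belongs in front of the reader's lens.
- objective_can: Screw-top can, 34 mm in diameter, 59 mm high, standing left of the housing. Origin: centre of its underside. Not to be disturbed.
- petri_dish: Petri dish, 60 mm in diameter, 14 mm high, right of the housing. Origin: centre of its underside. Not to be disturbed.
- spare_vial: Loose capped vial, 22 mm in diameter, 47 mm high, standing on the worktop right of and beyond the housing. Origin: centre of its underside. Not to be disturbed.

How it is judged:
On the way, in this order (a step that is already met when the one before it is completed fails the run):
1. the knob is pressed down into mesh, fully home (at least 9.5 of 11 mm) (value of joint gear_knob above 0.0095 m), for 0.2 s.
2. the carousel has been turned through the meshed drive until the vial is within 6 mm of the reading place (value of joint gear_knob above 0.0095 m and horizontal distance between vial_mid and reading_place below 0.006 m), for 0.2 s.
At the end, for the whole second after the job is handed in: The knob is fully home (slid down at least 9.5 of its 11 mm), the vial's centre is within 6 mm of the reading place, and the carousel is at rest (all of step 2 and angular speed of carousel below 0.05 rad/s); the robot touches nothing.
It fails at once if the teeth are forced end to end or jammed: more than 25 N between the carousel and anything (contact force between carousel and anything else above 25 N).
It fails at once if the robot pushes the carousel or its vial directly (contact force between any of the fingers, the arm and carousel above 1 N).
It fails at once if a bystander (can, petri dish or loose vial) is shifted by more than 20 mm (distance of any of objective_can, petri_dish, spare_vial from where it was at the start of the episode above 0.02 m).
It also fails if it takes over 58 s, if anything falls off the work surface, if the arm or the gripper's body presses on something with over 40 N, if the wrist force passes 120 N, or if a joint passes its speed limit or range.

## Robot

A 7-joint arm with a two-finger parallel gripper is mounted at the origin on a cart in front of the work surface, level with it; the furniture and walls round the work are solid. World frame = base frame: x ahead of the robot, y to its left, z up, the work surface at z = 0. Lengths are in m, angles in rad, forces in N, time in s.
With the tool pointing down it reaches from about 0.425 to 0.925 m from the base axis. Payload 6.8 kg.
Tool frame: the origin (TCP) lies at the very end of the fingers, on their centre line; the grasp point (between the pads) lies 19 mm behind it; z points along the fingers, y is the line along which they close (so a half turn about z gives the same grasp; the last joint's range is limited). The gripper opens to 85 mm and grips with 20 to 120 N. Pads are 22 mm wide; open, the fingers measure 114 mm over their backs; the gripper's body (76 mm by 85 mm) begins 54 mm behind the grasp point. The pads swing forward as they close: fully open they stand 13 mm farther back than shut.
Start: joints at [1.105, 0.477, 0.022, 1.555, -0.011, 1.109, -0.083], TCP at [0.236, -0.632, 0.231] pointing down, gripper open.
Joint ranges: [-2.96, 2.96], [-0.34, 2.1], [-1.41, 1.46], [0.24, 2.44], [-1.37, 4.51], [0.17, 1.92], [-2.96, 2.96]. Speed limits (rad/s): [2.39, 2.39, 3.14, 3.14, 3.14, 3.14, 3.14].

## Interface

Orientations are given as a unit quaternion [w, x, y, z].
In Python, from station import bot gives the robot as it stands.
- The arm moves only by the tool apply_moves, never from a script. Its argument "deltas" is a list of rows, each a list of 3 entries, a list of its own where there are three numbers: the closure, from 0 (fully open) to 1 (shut), then the shift along the tool's x, y, z in units of 0.2 m (1.0 is 0.2 m), then the turn about the tool's z in units of 2 pi rad (1.0 is 2 pi rad). A call has 1 to 12 rows; each row is the pose to reach, as a shift and turn from the pose commanded when the call began, along the tool's axes at that moment, turning the shorter way round; what a row does not reach only later rows make up. A row lasts 1/10 s, in which the tool goes at most 50 mm and 8.59 degrees, less where a joint would pass 70% of its speed; a pose out of reach is approached as far as the arm can. A call with a number of a shift or a turn outside -1 to 1 is refused whole. A call with a gripper value outside its range is refused whole. The fingers move at their own pace and stop on an object; "squeeze" is the grip in N (left out, the last holds). Time passes only in rows, so rows that repeat a pose let the fingers close. It gives the time, the measured TCP pose, the force, the opening and the grip force at its end, in the units of the state.
- bot.get_obs(): the state, without advancing time (a new reading comes with each control period).
- bot.read_camera(name): name is "side" or "top"; returns a dict with "color" (384x512x3 uint8, red, green, blue), "intrinsics" (3x3 intrinsics, pixels), "pose" (4x4, takes a point from camera to world coordinates). Camera axes: x right, y down, z forward; pixel columns grow to the right and rows downward; lengths in m; the calibration is good to about 2 mm. A picture is of the moment at which its call begins. There is no depth.
- bot.hand_in(): hands the job in; it is judged then, once.
Trained networks look in a picture, given as the dict that the camera call returned (one of the last four; its "shot" number tells which), for a name from the list of things; names that differ only in an ending like _2 or _b are one class to them, and where a whole thing is asked for, a point or a joint stands for the part that bears it (a point fixed in the world has none). Each returns a list of dicts, best first, with "confidence" (0 to 1); they miss things now and then, are a little off and sometimes report something else, mostly with a low value. They report only what shows in the picture. A call takes as long as a camera call.
- bot.look_for(picture, target): "point" ([x, y, z] in m, in world coordinates, good to about 4 mm: the middle of the surface that is visible of it).
The state is a dict: "t": time; "q": joint angles; "joint_vel": joint speeds; "joint_torque": joint torques, N m; "eef_pos": TCP position; "tool_rot": TCP orientation; "contact_force": force on the tool from outside, world axes, zero at the start; "torque": the same for the moment, N m; "gripper_width": opening from 0.0 (shut) to 1.0 (fully open); "grasp_force": force on a finger pad.
Only numpy, scipy, OpenCV 4.12 (cv2) and the standard library are available. Lean on these libraries where they do the work, as an engineer would, in place of code of your own. Each camera call takes 0.05 s, during which the arm holds its last target. There are 200 camera calls.

## Working session

There is one attempt and no reset: what is moved stays moved. The work goes in short steps, Python scripts to look and compute and a tool call to move; the robot and the scene stay as the last step left them, time stands still between calls to the robot, and variables do not carry over. Pictures are saved under pics/ and viewed, at most 10 in all, crops included, and the job is handed in when it is done.

Besides the shell and the picture viewer there is one more tool, called after "Emit:" as name(argument=value, ...) on one line, values as JSON. apply_moves: Moves the arm, as the interface text tells. Its arguments: {"type":"object","properties":{"deltas":{"type":"array","items":{"type":"array"}},"squeeze":{"type":"number"}},"required":["deltas"]}

```bash
mkdir -p pics; ls; python3 - <<'E'
from station import bot
import cv2,numpy as np
o=bot.get_obs();print(o['t'],o['eef_pos'],o['tool_rot'],o['gripper_width'])
for n in('top','side'):
    p=bot.read_camera(n);cv2.imwrite(f'pics/{n}0.png',p['color'][:,:,::-1])
    print(n,np.round(p['intrinsics'],1).tolist(),np.round(p['pose'],4).tolist())
    for t in('housing','knob_top','carousel','vial_mid','reading_place','objective_can','petri_dish','spare_vial'):
        try:print(t,[(np.round(d['point'],3).tolist(),round(d['confidence'],2)) for d in bot.look_for(p,t)][:3])
        except Exception as e:print(t,e)
E
```

```text
pics
0.0 [ 0.23618856 -0.63168393  0.23030679] [-9.04834062e-04  9.84033171e-01  1.77982697e-01 -2.41641088e-04] 0.9993115330863438
top [[456.3, 0.0, 254.6], [0.0, 456.3, 192.1], [0.0, 0.0, 1.0]] [[0.0166, -0.9921, 0.1243, 0.3909], [-0.9997, -0.0141, 0.0203, 0.0503], [-0.0184, -0.1246, -0.992, 1.0403], [0.0, 0.0, 0.0, 1.0]]
housing [([0.496, -0.107, 0.041], 0.64)]
knob_top [([0.502, -0.102, 0.04], 0.94)]
carousel [([0.502, -0.102, 0.054], 0.94)]
vial_mid [([0.55, -0.115, 0.093], 0.49)]
reading_place [([0.564, -0.042, 0.093], 0.83)]
objective_can [([0.491, 0.04, 0.06], 0.78)]
petri_dish [([0.469, -0.244, 0.008], 0.77)]
spare_vial [([0.554, -0.235, 0.046], 0.43)]
side [[373.7, 0.0, 253.8], [0.0, 373.7, 197.1], [0.0, 0.0, 1.0]] [[0.9843, -0.0787, 0.158, 0.3586], [-0.175, -0.5527, 0.8148, -0.6365], [0.0232, -0.8297, -0.5578, 0.5961], [0.0, 0.0, 0.0, 1.0]]
housing [([0.495, -0.137, 0.038], 0.81)]
knob_top [([0.5, -0.135, 0.036], 0.83)]
carousel [([0.506, -0.123, 0.049], 0.8), ([0.496, -0.138, 0.039], 0.39)]
vial_mid [([0.55, -0.127, 0.083], 0.75)]
reading_place [([0.563, -0.06, 0.08], 0.69)]
objective_can [([0.494, 0.027, 0.042], 0.7)]
petri_dish [([0.474, -0.249, 0.01], 0.93)]
spare_vial [([0.556, -0.246, 0.034], 0.67)]
```

```bash
python3 - <<'E'
import cv2
a=cv2.imread('pics/top0.png')[130:280,200:400];cv2.imwrite('pics/topc.png',cv2.resize(a,None,fx=4,fy=4,interpolation=cv2.INTER_CUBIC))
E
```

```text
(no output)
```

View pics/topc.png

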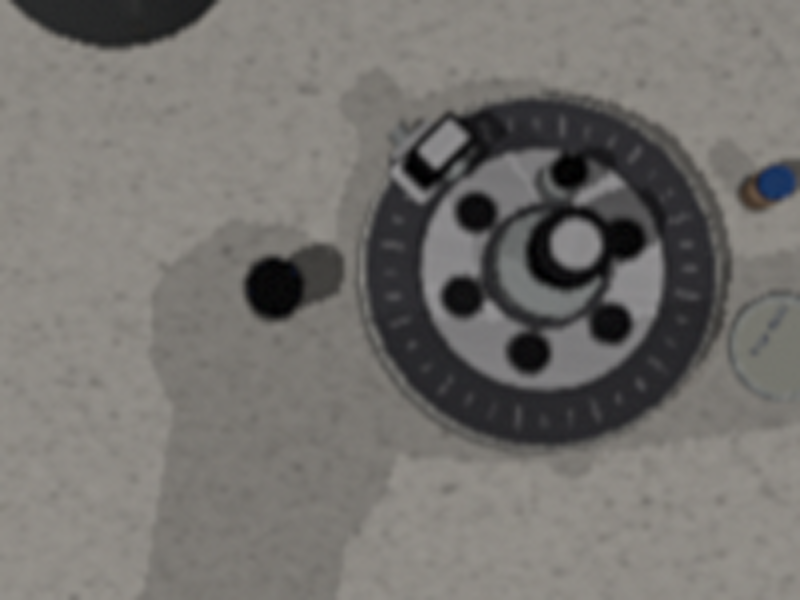

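View pics/side0.png

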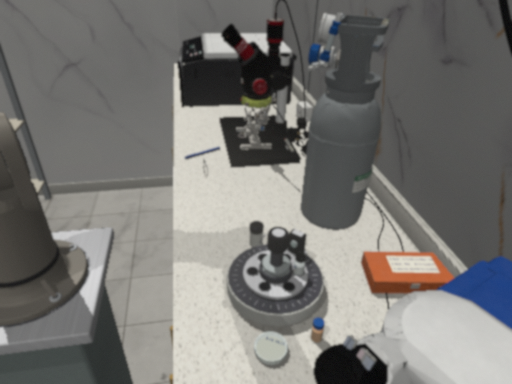

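```bash
cat > h.py <<'E'
import numpy as np
from station import bot
def proj(p,uv,z):
    T=p['pose'];d=T[:3,:3]@np.linalg.solve(p['intrinsics'],[*uv,1.]);return T[:3,3]+d*(z-T[2,3])/d[2]
def crop(p,uv,s=4,o=(200,130)): return ((uv[0]+.5)/s-.5+o[0],(uv[1]+.5)/s-.5+o[1])
E
python3 - <<'E'
from h import *
p=bot.read_camera('top')
for n,uv,z in(('knob',(578,243),.152),('housing',(538,271),.041),('disc',(543,269),.05),('vial',(570,172),.095),('post',(445,143),.098),('can',(275,288),.059)):
    print(n,proj(p,crop(p,uv),z).round(4))
s=bot.read_camera('side')
print('side knob',proj(s,(277,233),.152))
R=__import__('scipy.spatial.transform',fromlist=['R']).Rotation.from_quat([*bot.get_obs()['tool_rot'][1:],bot.get_obs()['tool_rot'][0]]).as_matrix();print(R.round(3))
E
```

```text
knob [ 0.5081 -0.1065  0.152 ]
housing [ 0.507  -0.1041  0.041 ]
disc [ 0.5071 -0.1054  0.05  ]
vial [ 0.5531 -0.1127  0.095 ]
post [ 0.567  -0.0471  0.098 ]
can [0.4936 0.0404 0.059 ]
side knob [ 0.50625589 -0.11222082  0.152     ]
[[ 0.937  0.35   0.   ]
 [ 0.35  -0.937 -0.   ]
 [ 0.     0.    -1.   ]]
```

Emit:
apply_moves(deltas=[[0,[0.73,-0.665,0],0],[0,[0.73,-0.665,0],0],[0,[0.73,-0.665,0],0],[0,[0.73,-0.665,0],0],[0,[0.73,-0.665,0],0]], squeeze=60)

```text
t: 1.5
eef_pos: [0.3313, -0.4501, 0.2316]
tool_rot: [-0.001, 0.983, 0.183, 0.001]
contact_force: [-0.2, 0.1, 1.0]
gripper_width: 0.995
grasp_force: 0.0
```

Emit:
apply_moves(deltas=[[0,[0.73,-0.665,0],0],[0,[0.73,-0.665,0],0],[0,[0.73,-0.665,0],0],[0,[0.73,-0.665,0],0],[0,[0.73,-0.665,0],0]])

```text
t: 2.0
eef_pos: [0.4204, -0.2746, 0.2318]
tool_rot: [-0.001, 0.983, 0.183, 0.001]
contact_force: [0.3, -0.7, 0.5]
gripper_width: 1.0
grasp_force: 0.0
```

Emit:
apply_moves(deltas=[[0,[0.73,-0.665,0],0],[0,[0.73,-0.665,0],0],[0,[0.73,-0.665,0],0],[0,[0.73,-0.665,0],0],[0,[0.73,-0.665,0],0],[0,[0.73,-0.665,0],0],[0,[0.73,-0.665,0],0]])

```text
t: 2.7
eef_pos: [0.5064, -0.1071, 0.2311]
tool_rot: [0.0, 0.984, 0.177, -0.0]
contact_force: [0.7, -0.3, -0.2]
gripper_width: 0.999
grasp_force: 0.0
```

```bash
python3 - <<'E'
from h import *
import cv2
o=bot.get_obs();print(o['t'],o['q'].round(3),o['eef_pos'],o['tool_rot'],o['contact_force'])
p=bot.read_camera('side');a=p['color'][180:330,200:350,::-1];cv2.imwrite('pics/s1.png',cv2.resize(a,None,fx=4,fy=4,interpolation=cv2.INTER_CUBIC))
E
```

```text
2.7 [ 0.334  0.236 -0.287  1.912  0.079  1.005 -1.204] [ 0.50642271 -0.10705936  0.23114555] [ 3.27845121e-04  9.84243638e-01  1.76816923e-01 -3.59933300e-04] [ 0.68417529 -0.31159599 -0.20055833]
```

View pics/s1.png

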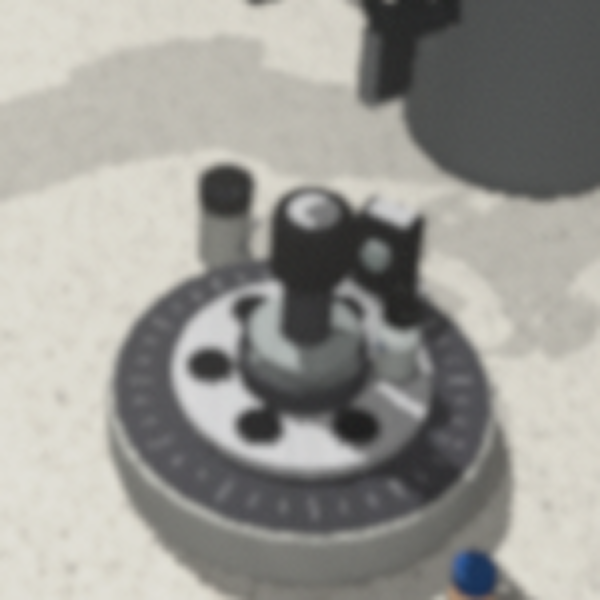

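Emit:
apply_moves(deltas=[[0,[0.01,0,0.2],0],[0,[0.01,0,0.4],0],[0,[0.01,0,0.5],0],[0,[0.01,0,0.555],0],[0,[0.01,0,0.555],0],[0,[0.01,0,0.555],0]])

```text
t: 3.35
eef_pos: [0.5094, -0.1052, 0.1212]
tool_rot: [0.0, 0.984, 0.177, 0.001]
contact_force: [0.1, -0.1, 0.4]
gripper_width: 1.001
grasp_force: 0.0
```

Emit:
apply_moves(deltas=[[1,[0,0,0],0],[1,[0,0,0],0],[1,[0,0,0],0],[1,[0,0,0],0],[1,[0,0,0],0],[1,[0,0,0],0],[1,[0,0,0],0],[1,[0,0,0],0]])

```text
t: 4.15
eef_pos: [0.5099, -0.1062, 0.1212]
tool_rot: [0.001, 0.984, 0.177, 0.001]
contact_force: [1.9, -4.7, 0.7]
gripper_width: 0.455
grasp_force: 60.2
```

Emit:
apply_moves(deltas=[[1,[0,0.005,0.005],0],[1,[0,0.005,0.01],0],[1,[0,0.005,0.015],0],[1,[0,0.005,0.018],0],[1,[0,0.005,0.018],0],[1,[0,0.005,0.018],0]])

```text
t: 4.75
eef_pos: [0.51, -0.1062, 0.1176]
tool_rot: [0.001, 0.984, 0.178, 0.001]
contact_force: [0.4, -4.5, 6.8]
gripper_width: 0.453
grasp_force: 60.8
```

Emit:
apply_moves(deltas=[[1,[0,0,0.002],0],[1,[0,0,0.002],0],[1,[0,0,0.002],0]])

```text
t: 5.05
eef_pos: [0.51, -0.1062, 0.1175]
tool_rot: [0.001, 0.984, 0.178, 0.001]
contact_force: [-0.1, -4.4, 10.6]
gripper_width: 0.449
grasp_force: 61.0
```

Emit:
apply_moves(deltas=[[1,[0,0,0],0.008],[1,[0,0,0],0.016],[1,[0,0,0],0.024],[1,[0,0,0],0.032],[1,[0,0,0],0.04],[1,[0,0,0],0.048]])

```text
t: 5.65
eef_pos: [0.51, -0.1063, 0.1169]
tool_rot: [0.001, 1.0, 0.027, 0.001]
contact_force: [3.1, -5.9, 1.2]
gripper_width: 0.453
grasp_force: 60.3
```

Emit:
apply_moves(deltas=[[1,[0,0,0.002],0],[1,[0,0,0.004],0],[1,[0,0,0.004],0]])

```text
t: 5.95
eef_pos: [0.51, -0.1063, 0.1158]
tool_rot: [0.001, 1.0, 0.028, 0.001]
contact_force: [3.3, -6.0, 1.5]
gripper_width: 0.452
grasp_force: 60.3
```

```bash
python3 - <<'E'
from h import *
o=bot.get_obs();print(o['t'],o['eef_pos'],o['contact_force'],o['torque'],o['q'].round(2))
E
```

```text
5.95 [ 0.51000698 -0.10631407  0.11578936] [ 3.28382894 -5.97086212  1.54688013] [-0.78619291 -0.53821076 -0.06506442] [ 0.25  0.38 -0.2   2.02  0.11  0.75 -1.53]
```

Emit:
apply_moves(deltas=[[1,[0,0,0.005],0],[1,[0,0,0.01],0],[1,[0,0,0.013],0],[1,[0,0,0.013],0]])

```text
t: 6.35
eef_pos: [0.51, -0.1063, 0.1131]
tool_rot: [0.001, 1.0, 0.028, 0.001]
contact_force: [3.0, -6.2, 0.8]
gripper_width: 0.453
grasp_force: 60.2
```

Emit:
apply_moves(deltas=[[1,[0,0,0.004],0],[1,[0,0,0.008],0],[1,[0,0,0.012],0],[1,[0,0,0.015],0],[1,[0,0,0.015],0],[1,[0,0,0.015],0]])

```text
t: 6.95
eef_pos: [0.5101, -0.1063, 0.111]
tool_rot: [0.001, 1.0, 0.028, 0.001]
contact_force: [-0.4, -4.3, 9.7]
gripper_width: 0.451
grasp_force: 61.2
```

Emit:
apply_moves(deltas=[[1,[0,0,0.002],0],[1,[0,0,0.002],0],[1,[0,0,0.002],0]])

```text
t: 7.25
eef_pos: [0.5101, -0.1063, 0.111]
tool_rot: [0.001, 1.0, 0.028, 0.001]
contact_force: [-1.0, -4.5, 12.9]
gripper_width: 0.453
grasp_force: 61.4
```

Emit:
apply_moves(deltas=[[1,[0,0,-0.003],-0.012],[1,[0,0,-0.003],-0.024],[1,[0,0,-0.003],-0.036],[1,[0,0,-0.003],-0.048],[1,[0,0,-0.003],-0.06],[1,[0,0,-0.003],-0.072],[1,[0,0,-0.003],-0.084],[1,[0,0,-0.003],-0.096],[1,[0,0,-0.003],-0.108],[1,[0,0,-0.003],-0.12],[1,[0,0,-0.003],-0.12],[1,[0,0,-0.003],-0.12]])

```text
t: 8.45
eef_pos: [0.5098, -0.106, 0.111]
tool_rot: [0.001, 0.919, 0.394, 0.0]
contact_force: [0.7, -3.6, 9.4]
gripper_width: 0.452
grasp_force: 61.1
```

```bash
python3 - <<'E'
from h import *
import cv2
o=bot.get_obs();print(o['t'],o['eef_pos'],o['tool_rot'],o['contact_force'],o['torque'])
for n,(x,y) in(('top',(200,130)),('side',(200,180))):
    p=bot.read_camera(n)
    for t in('vial_mid','reading_place','carousel'):print(n,t,[(np.round(d['point'],3).tolist(),round(d['confidence'],2)) for d in bot.look_for(p,t)][:3])
    a=p['color'][y:y+150,x:x+200,::-1];cv2.imwrite(f'pics/{n}2.png',cv2.resize(a,None,fx=4,fy=4,interpolation=cv2.INTER_CUBIC))
a=np.hstack([cv2.imread('pics/top2.png')[:,200:600],cv2.imread('pics/side2.png')[:,200:600]]);cv2.imwrite('pics/both2.png',a)
E
```

```text
8.45 [ 0.50983423 -0.10603156  0.11104003] [6.79439828e-04 9.19169670e-01 3.93860996e-01 4.15107481e-04] [ 0.69126461 -3.58715382  9.43558408] [-0.54753005  0.33924584 -0.0779505 ]
top vial_mid []
top reading_place [([0.56, -0.045, 0.094], 0.79)]
top carousel [([0.489, -0.079, 0.051], 0.92)]
side vial_mid [([0.545, -0.095, 0.077], 0.59), ([0.469, -0.248, 0.008], 0.41), ([0.571, -0.066, 0.065], 0.23)]
side reading_place [([0.574, -0.068, 0.066], 0.65)]
side carousel [([0.499, -0.128, 0.048], 0.76)]
```

View pics/both2.png

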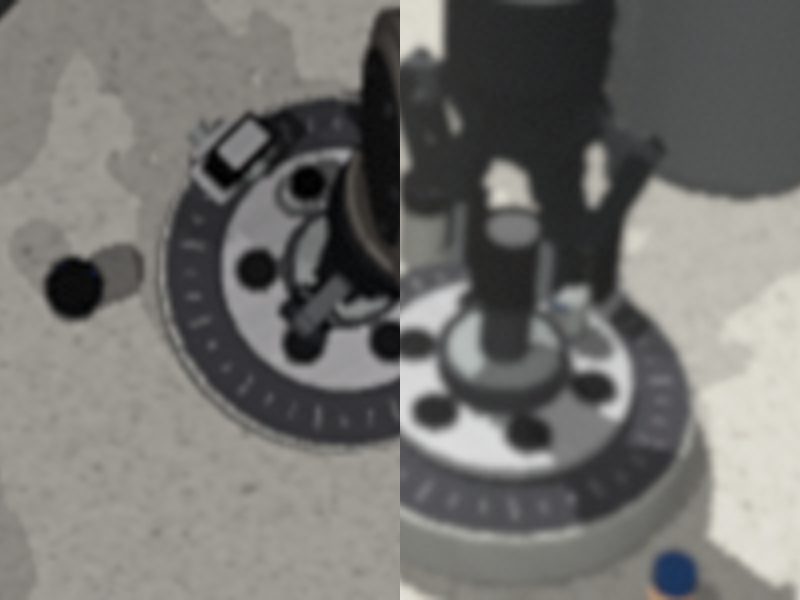

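```bash
cat >> h.py <<'E'
def ang(p,uv,z,c=(.508,-.106)):
    w=proj(p,crop(p,uv),z)[:2]-c;return round(float(np.degrees(np.arctan2(w[1],w[0]))),1),round(float(np.hypot(*w)),4)
E
python3 - <<'E'
from h import *
p=bot.read_camera('top')
print('before',[ang(p,(570,172),.095)]+[ang(p,u,.05) for u in((476,213),(462,297),(529,352),(611,323))])
print('now',[ang(p,(508,184),.095)]+[ang(p,u,.05) for u in((458,270),(503,343))],'post',ang(p,(445,143),.098))
E
```

```text
before [(-8.5, 0.0456), (51.5, 0.0472), (110.8, 0.0477), (169.7, 0.047), (-129.7, 0.0468)]
now [(33.8, 0.0461), (92.6, 0.0468), (151.7, 0.0473)] post (44.9, 0.0834)
```

Emit:
apply_moves(deltas=[[1,[0,0,0],-0.008],[1,[0,0,0],-0.016],[1,[0,0,0],-0.024],[1,[0,0,0],-0.032],[1,[0,0,0],-0.032],[1,[0,0,0],-0.032]])

```text
t: 9.5
eef_pos: [0.5097, -0.106, 0.111]
tool_rot: [0.001, 0.875, 0.484, 0.0]
contact_force: [0.7, -5.2, 8.2]
gripper_width: 0.45
grasp_force: 61.0
```

```bash
python3 - <<'E'
from h import *
import cv2
p=bot.read_camera('top')
print([(np.round(d['point'],3).tolist(),round(d['confidence'],2)) for d in bot.look_for(p,'vial_mid')])
a=p['color'][130:280,200:350,::-1];cv2.imwrite('pics/top3.png',cv2.resize(a,None,fx=4,fy=4,interpolation=cv2.INTER_CUBIC))
E
```

```text
[([0.543, -0.073, 0.094], 0.46), ([0.509, -0.085, 0.061], 0.38)]
```

View pics/top3.png

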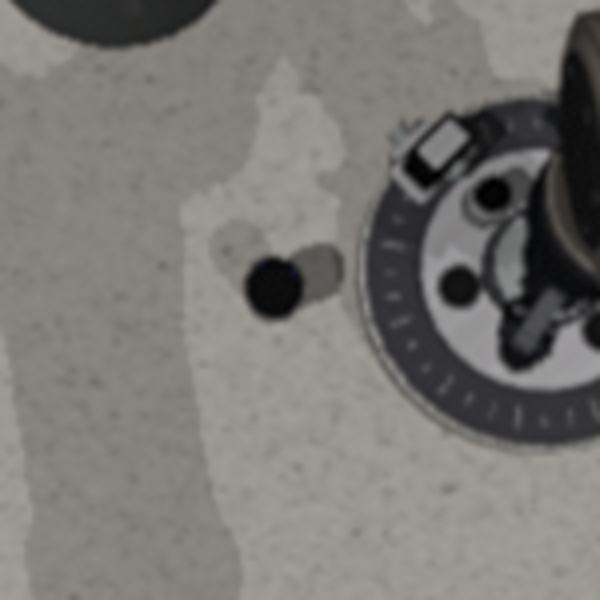

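```bash
python3 - <<'E'
from h import *
p=bot.read_camera('top')
print(ang(p,(492,194),.095),ang(p,(460,286),.05))
o=bot.get_obs();print(o['t'],o['contact_force'],o['torque'])
E
```

```text
(46.0, 0.0473) (103.4, 0.0469)
9.65 [-0.03710313 -5.13366045 10.1452638 ] [-0.62379099  0.36026197 -0.08903417]
```

Emit:
apply_moves(deltas=[[0,[0,0,0],0],[0,[0,0,0],0],[0,[0,0,0],0],[0,[0,0,0],0],[0,[0,0,0],0],[0,[0,0,0],0],[0,[0,0,0],0],[0,[0,0,0],0]])

```text
t: 10.45
eef_pos: [0.5092, -0.1054, 0.1101]
tool_rot: [0.0, 0.875, 0.484, 0.0]
contact_force: [-0.1, -0.6, -0.3]
gripper_width: 1.002
grasp_force: 0.0
```

Emit:
apply_moves(deltas=[[0,[0,0,-0.1],0],[0,[0,0,-0.25],0],[0,[0,0,-0.5],0],[0,[0,0,-0.75],0],[0,[0,0,-0.75],0],[0,[0,0,-0.75],0]])

```text
t: 11.05
eef_pos: [0.5098, -0.1055, 0.2615]
tool_rot: [0.001, 0.875, 0.484, 0.001]
contact_force: [-0.2, 0.2, -0.4]
gripper_width: 1.0
grasp_force: 0.0
```

Emit:
apply_moves(deltas=[[0,[-0.8,0,0],0],[0,[-0.8,0,0],0],[0,[-0.8,0,0],0],[0,[-0.8,0,0],0],[0,[-0.8,0,0],0]])

```text
t: 11.55
eef_pos: [0.4221, -0.2425, 0.2586]
tool_rot: [-0.001, 0.876, 0.482, -0.001]
contact_force: [0.7, 0.4, 0.5]
gripper_width: 1.0
grasp_force: 0.0
```

```bash
python3 - <<'E'
from h import *
import cv2
A=[]
for n,(x,y) in(('top',(280,130)),('side',(220,180))):
    p=bot.read_camera(n)
    a=p['color'][y:y+150,x:x+100,::-1];A.append(cv2.resize(a,None,fx=4,fy=4,interpolation=cv2.INTER_CUBIC))
cv2.imwrite('pics/both4.png',np.hstack(A));print(bot.get_obs()['contact_force'],bot.get_obs()['eef_pos'])
E
```

```text
[0.38544517 1.15170679 0.62491198] [ 0.42449942 -0.23956341  0.25922184]
```

View pics/both4.png

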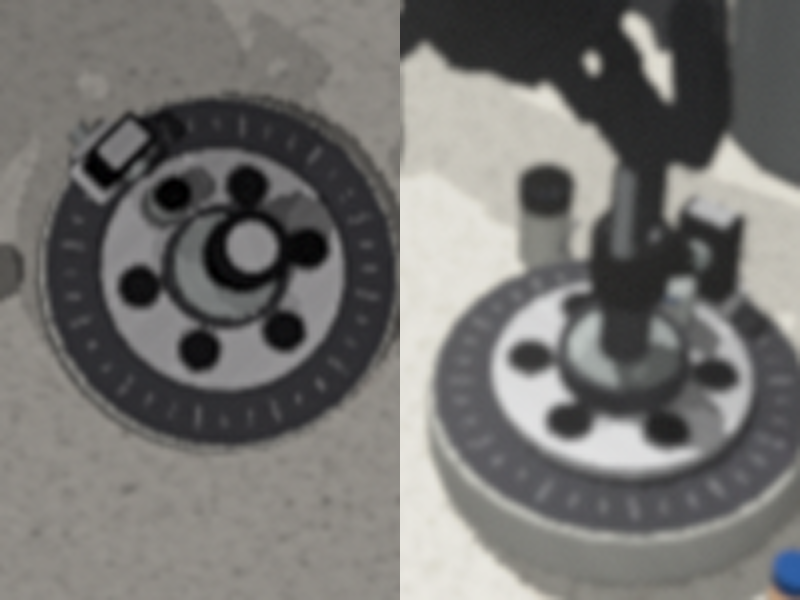

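```bash
python3 - <<'E'
from h import *
print(bot.get_obs()['joint_vel'].round(3));print(bot.hand_in())
E
```

```text
[-0.016 -0.002 -0.017 -0.009 -0.001 -0.     0.003]
the job is handed in; nothing more can be done
None
```

The job is handed in (no verdict came back). The knob went down to its stop, the vial measured about 44.7° against the reader post's 44.9°, and the arm has let go and moved clear.

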